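# Fit the keyed lever and clamp the guitar-neck blank

## Robot

A 6-joint arm with a two-finger parallel gripper is mounted at the origin on the work surface. World frame = base frame: x ahead of the robot, y to its left, z up, the work surface at z = 0. Lengths are in mm, angles in rad, forces in N, time in s.
With the tool pointing down it reaches from about 300 to 875 mm from the base axis. Payload 6.4 kg.
Tool frame: the origin (TCP) lies at the very end of the fingers, on their centre line; the grasp point (between the pads) lies 19 mm behind it; y points along the fingers, x is the direction in which the jaws open and shut, and the axes are right-handed (so a half turn about y gives the same grasp; the last joint's range is limited). The gripper opens to 85 mm and grips with 20 to 120 N. Pads are 22 mm wide; open, the fingers measure 114 mm over their backs; the gripper's body (76 mm by 85 mm) begins 54 mm behind the grasp point. The pads swing forward as they close: fully open they stand 13 mm farther back than shut.
Start: joints at [0.906, 0.181, 1.607, -0, 1.354, -0.206], TCP at [254.643, 515.556, 231.288] pointing down, gripper open.
Joint ranges: [-2.99, 2.99], [-0.89, 2.07], [0.3, 2.58], [-1.14, 4.28], [0, 2.63], [-3.12, 3.12]. Speed limits (rad/s): [2.57, 2.57, 3.01, 3.14, 3.14, 3.14].

## Interface

Orientations are given as a rotation vector (axis times angle).
In Python, from station import robot gives the robot as it stands.
- The arm moves only by the tool drive_tool, never from a script. Its argument "increments" is text: rows parted by semicolons, each of 4 numbers parted by spaces: the shift along the world's x, y, z in m, then the turn about the world's z in units of 6 degrees (1.0 is 6 degrees). In form: x y z turn; .... A call has 1 to 20 rows; each row is the pose to reach, as a shift and turn from the pose measured when the call began; what a row does not reach only later rows make up. A row lasts 1/12 s, in which the tool goes at most 41.7 mm and 7.16 degrees, less where a joint would pass 70% of its speed; a pose out of reach is approached as far as the arm can. A call with a gripper value outside its range is refused whole. "claw" is the gripper command: -1 is fully open, 1 is shut, values between are in proportion, set as the call begins (left out, the last holds). The fingers move at their own pace and stop on an object; the grip force is fixed at half the most. Time passes only in rows, so rows that repeat a pose let the fingers close. It gives the time, the measured TCP pose, the force and the opening at its end, in the units of the state.
- robot.state(): the state, without advancing time (a new reading comes with each control period).
- robot.get_image(name): name is "side" or "top" or "wrist"; returns a dict with "pixels" (480x640x3 uint8, red, green, blue), "mtx" (3x3 intrinsics, pixels), "world_from_camera" (4x4, takes a point from camera to world coordinates). Camera axes: x right, y down, z forward; pixel columns grow to the right and rows downward; lengths in mm; the calibration is good to about 2 mm. A picture is of the moment at which its call begins. There is no depth.
- robot.job_done(): hands the job in, once; it reports no verdict.
The state is a dict: "time": time; "joints": joint angles; "dq": joint speeds; "joint_efforts": joint torques, N m; "tool_pos": TCP position; "ee_rot": TCP orientation; "force": force on the tool from outside, world axes, zero at the start; "ft_torque": the same for the moment, N m; "opening": opening from 0.0 (shut) to 1.0 (fully open).
Only numpy, scipy, OpenCV 4.12 (cv2) and the standard library are available. Lean on these libraries where they do the work, as an engineer would, in place of code of your own. Each camera call takes 0.05 s, during which the arm holds its last target.

## Task

Fit the loose black lever onto the shaft of the cam clamp so that its keyway goes over the red key and the hub sits fully down on the shoulder. Only then swing the lever clockwise (seen from above) to the end of its travel, so that the cam presses the neck blank against the dark fence, and let go, leaving the lever fully down on the shaft. Leave the glue bottle, the wax tin and the hammer where they are.

Things in the scene. Friction and masses are not known exactly. Their poses are not given: they have to be found in the camera images.
- lever_grip (a point): Loose lever: black bar 130 x 22 x 26 mm (x, y, z) with a red tip on its long arm, on a dark steel hub. This point: on the hub's axis, half-way up the bar, 53 mm above the hub's underside. x points along the long arm to the red tip (bar from x = -45 to +85 mm), z up. Grip the bar here across its 22 mm width; it is free from 33 mm above the underside up. About 0.25 kg.
- lever_foot (a point): Centre of the flat underside of the lever's hub (hub 52 mm in diameter, 33 mm high), on which it stands; same axes as the grip. Open at the bottom: a bore 30.4 mm in diameter, 27 mm deep, with a keyway 12.5 mm wide cut through the hub's wall exactly under the long arm (+x).
- cam_seat (a point): Point on the clamp shaft's vertical axis at the top face of its steel shoulder (disc 56 mm in diameter, 52 mm above the table), where the lever's underside must sit. The shaft rises 25 mm above it, 28 mm in diameter, top 5 mm tapered. x points along the red key, z up; it turns with the shaft. With the lever home, its long arm points along the key and its grip point is 53 mm above.
- key_top (a point): Centre of the upper end of the red key on the side of the shaft, 17.5 mm from the shaft's axis. The key is 10 mm wide, reaches 21 mm from the axis and rises 22 mm above the shoulder; it has about 0.07 rad of play either way in the keyway.
- cam (a joint): Angle of shaft and cam (rad): 0 = open, 1.4 = end stop, clamped; grows clockwise seen from above. Starts at 0 to 0.25 and stays where it is left (friction 0.15 N m). The cam, an aluminium off-centre disc 68 mm in diameter under the shoulder, reaches 38 mm from the axis towards the fence when open, 56 mm at the stop, where it pinches the blank lightly.
- fence (a point): Fixed: middle of the upright face of the dark wooden fence that the blank must lie against, 33 mm above the table. y points from the face straight to the shaft axis, 115.7 mm away; x runs along the fence (200 mm long, top 60 mm above the table). Base board 200 x 190 mm, 18 mm thick.
- blank_center (a point): Centre of the laminated neck blank, light wood with a dark middle stripe, 170 x 60 x 30 mm (x, y, z), lying loose on the base board between cam and fence, long side roughly along the fence. 30 mm from the fence face when pressed against it.
- glue_center (a point): Centre of the white glue bottle, 60 mm in diameter, 130 mm high. Leave alone.
- wax_center (a point): Centre of the brass-coloured wax tin with a pale lid, 72 mm in diameter, 50 mm high. Leave alone.
- hammer: Small hammer (handle and head, 260 mm long) lying beyond the clamp; the origin is under its middle. Leave alone.
Things that resemble listed ones, but are neither listed nor needed, are in the scene too. Leave any brown or orange look-alike of the part that bears lever_grip alone.

How it is judged (in metres and radians):
On the way, in this order (a step that is already met when the one before it is completed fails the run):
1. the lever sits fully down on the keyed shaft while the clamp is still open (z of lever_grip in the frame of cam_seat below 0.056 m and horizontal distance between lever_grip and cam_seat below 0.004 m and angle between the x axis of lever_grip and the x axis of cam_seat, either way round below 0.15 rad and value of joint cam below 0.7 rad), for 0.2 s.
2. the lever, still home on the shaft, is swung to the end of its travel (z of lever_grip in the frame of cam_seat below 0.058 m and horizontal distance between lever_grip and cam_seat below 0.006 m and value of joint cam above 1.28 rad), for 0.2 s.
At the end, for the whole second after the job is handed in: Lever let go, upright (0.08 rad), hub within 3 mm of the shoulder, centred within 4 mm, long arm along the key (0.15 rad); joint cam above 1.28; blank flat on the board, along the fence (0.04 rad), centre at most 32.5 mm from the fence face (z of lever_grip in the frame of cam_seat below 0.056 m and horizontal distance between lever_grip and cam_seat below 0.004 m and angle between lever_grip's own z axis and vertical below 0.08 rad and angle between the x axis of lever_grip and the x axis of cam_seat, either way round below 0.15 rad and value of joint cam above 1.28 rad and y of blank_center in the frame of fence below 0.0325 m and angle between the x axis of blank_center and the x axis of fence, either way round below 0.04 rad and z of blank_center in the frame of fence below 0.004 m); the robot touches nothing.
It fails at once if the glue bottle, the wax tin or the hammer is moved by more than 30 mm (distance of any of glue_center, wax_center, hammer from where it was at the start of the episode above 0.03 m).
It also fails if it takes over 58 s, if anything falls off the work surface, if the arm or the gripper's body presses on something with over 40 N, if the wrist force passes 120 N, or if a joint passes its speed limit or range.

## Working session

There is one attempt and no reset: what is moved stays moved. The work goes in short steps, Python scripts to look and compute and a tool call to move; the robot and the scene stay as the last step left them, time stands still between calls to the robot, and variables do not carry over. Pictures are saved under pics/ and viewed, and the job is handed in when it is done.

Besides the shell and the picture viewer there is one more tool, called after "Emit:" in YAML: its name, and indented under it one key for each argument. drive_tool: Moves the arm, as the interface text tells. Its arguments: {"type":"object","properties":{"increments":{"type":"string"},"claw":{"type":"number"}},"required":["increments"]}

```bash
ls; mkdir -p pics; python3 - <<'E'
from station import robot
import cv2
print(robot.state())
for n in("side","top","wrist"):
    d=robot.get_image(n); cv2.imwrite(f"pics/{n}0.png",d["pixels"][:,:,::-1]); print(n,d["mtx"].round(1).tolist(),d["world_from_camera"].round(3).tolist())
E
```

```text
pics
{'time': 0.0, 'joints': array([ 9.05702268e-01,  1.81509805e-01,  1.60801408e+00,  6.91759358e-06,
        1.35382899e+00, -2.06278358e-01]), 'dq': array([ 0.00243371,  0.00130023,  0.00113946, -0.00011455, -0.0009261 ,
       -0.00058602]), 'joint_efforts': array([-2.99887950e-03, -4.44877982e+01, -3.51329684e+01, -6.48012738e-04,
        9.47565684e-03, -1.50923131e-05]), 'tool_pos': array([254.2768056 , 515.09481088, 230.39880112]), 'ee_rot': array([-1.39260245, -0.86366981,  0.86638393]), 'force': array([0.4870828 , 0.00939204, 0.41846526]), 'ft_torque': array([-0.01203438,  0.01900281, -0.01270235]), 'opening': 1.004049368372791}
side [[487.7, 0.0, 317.0], [0.0, 487.7, 243.9], [0.0, 0.0, 1.0]] [[0.988, -0.096, 0.124, 415.84], [-0.156, -0.694, 0.703, -791.37], [0.019, -0.713, -0.701, 917.481], [0.0, 0.0, 0.0, 1.0]]
top [[535.5, 0.0, 308.4], [0.0, 535.5, 236.8], [0.0, 0.0, 1.0]] [[0.006, -0.986, 0.168, 388.324], [-1.0, -0.005, 0.007, 36.667], [-0.006, -0.168, -0.986, 1091.545], [0.0, 0.0, 0.0, 1.0]]
wrist [[394.5, 0.0, 311.4], [0.0, 394.5, 236.3], [0.0, 0.0, 1.0]] [[0.444, 0.855, 0.269, 185.358], [0.896, -0.423, -0.134, 549.97], [-0.001, 0.3, -0.954, 372.786], [0.0, 0.0, 0.0, 1.0]]
```

View pics/top0.png

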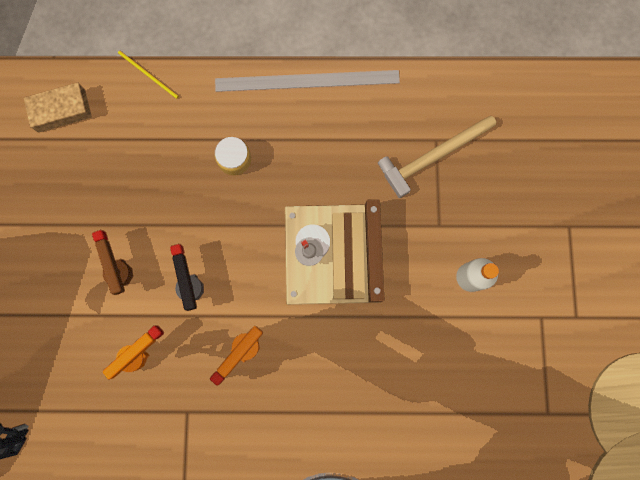

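View pics/side0.png

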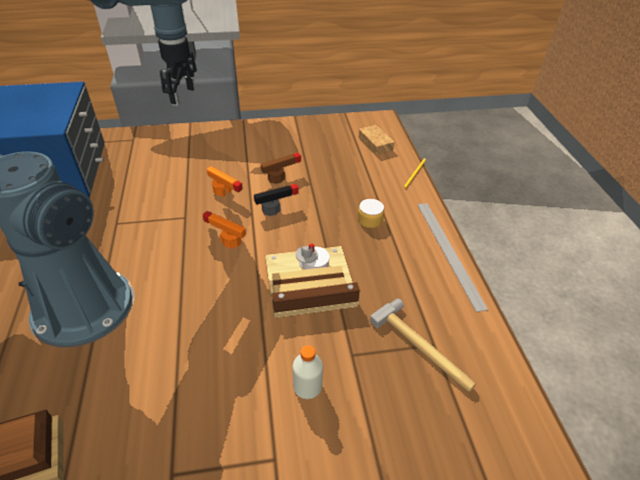

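View pics/wrist0.png

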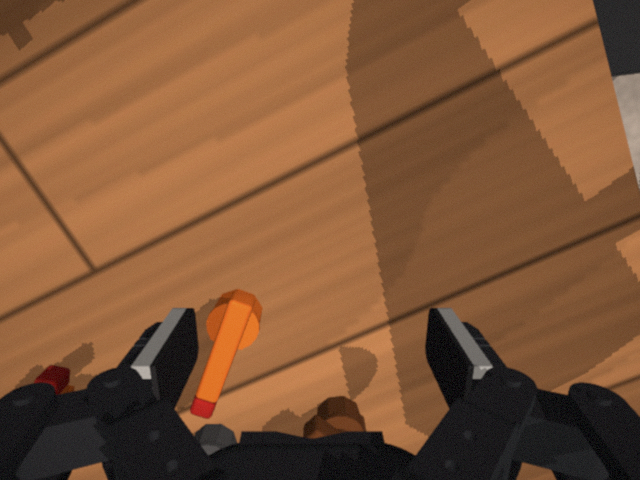

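```bash
cat > h.py <<'E'
from station import robot
import cv2,numpy as np
def ray(d,uv,z):
    K=d["mtx"];T=d["world_from_camera"]
    v=T[:3,:3]@np.linalg.inv(K)@np.array([uv[0],uv[1],1.]);c=T[:3,3]
    return c+v*(z-c[2])/v[2]
def tri(d1,p1,d2,p2):
    A=[];b=[]
    for d,p in((d1,p1),(d2,p2)):
        T=d["world_from_camera"];v=T[:3,:3]@np.linalg.inv(d["mtx"])@np.array([p[0],p[1],1.]);v/=np.linalg.norm(v)
        P=np.eye(3)-np.outer(v,v);A.append(P);b.append(P@T[:3,3])
    return np.linalg.lstsq(np.vstack(A),np.hstack(b),rcond=None)[0]
def proj(d,X):
    T=d["world_from_camera"];p=d["mtx"]@(T[:3,:3].T@(np.asarray(X,float)-T[:3,3]));return p[:2]/p[2]
def crop(d,x0,x1,y0,y1,f,name):
    im=cv2.resize(d["pixels"][y0:y1,x0:x1,::-1],None,fx=f,fy=f,interpolation=cv2.INTER_CUBIC);cv2.imwrite("pics/"+name+".png",im)
def hsv(d): return cv2.cvtColor(d["pixels"],cv2.COLOR_RGB2HSV)
def blobs(m,mina=8):
    n,l,s,c=cv2.connectedComponentsWithStats(m.astype(np.uint8));return [(c[i].round(2).tolist(),s[i].tolist()) for i in range(1,n) if s[i][4]>=mina]
E
python3 - <<'E'
from h import *
t=robot.get_image("top");s=robot.get_image("side")
crop(t,150,230,230,320,6,"t_lev");crop(t,270,400,190,310,5,"t_clamp");crop(s,250,370,220,330,6,"s_clamp")
crop(s,240,310,170,225,8,"s_lev")
for n,d in(("t",t),("s",s)):
    h=hsv(d);m=((h[...,0]<6)|(h[...,0]>174))&(h[...,1]>190)&(h[...,2]>90)
    print(n,blobs(m,4))
E
```

```text
t [([98.05, 235.53], [92, 230, 14, 12, 99]), ([303.93, 242.8], [302, 241, 5, 5, 15]), ([175.87, 249.44], [171, 244, 11, 12, 99]), ([154.34, 332.28], [148, 326, 13, 13, 116]), ([216.36, 378.25], [210, 372, 14, 13, 111])]
s [([297.06, 157.04], [294, 153, 7, 9, 48]), ([237.41, 185.93], [233, 181, 9, 11, 70]), ([294.2, 188.43], [291, 184, 7, 10, 60]), ([206.02, 215.92], [203, 212, 8, 10, 51]), ([311.0, 245.08], [309, 244, 5, 3, 12])]
```

View pics/t_lev.png

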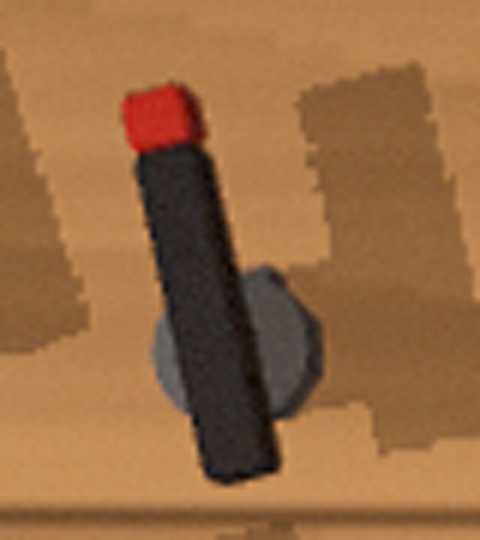

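View pics/t_clamp.png

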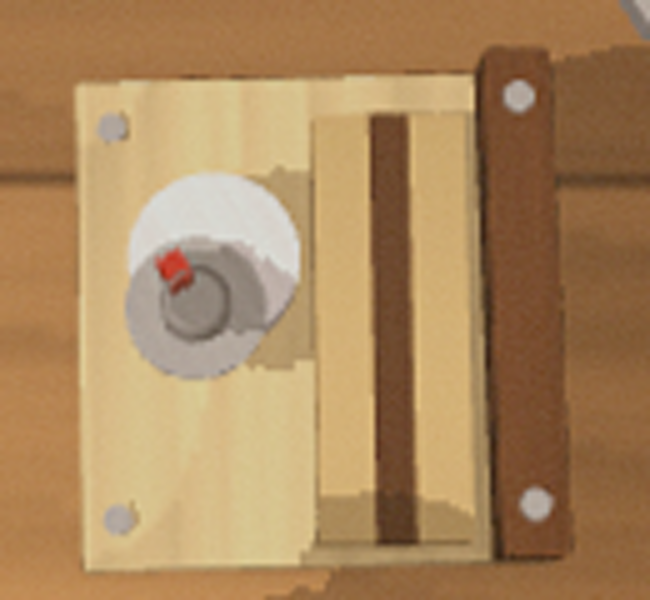

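View pics/s_clamp.png

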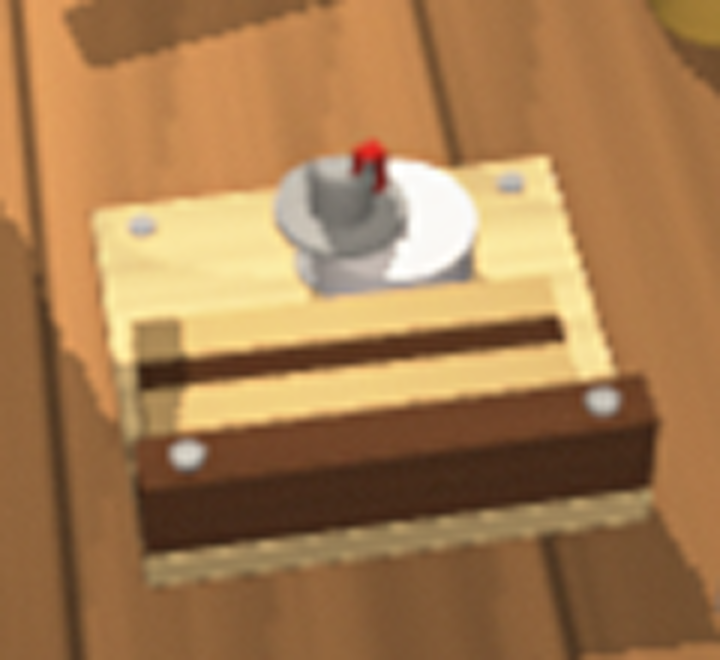

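View pics/s_lev.png

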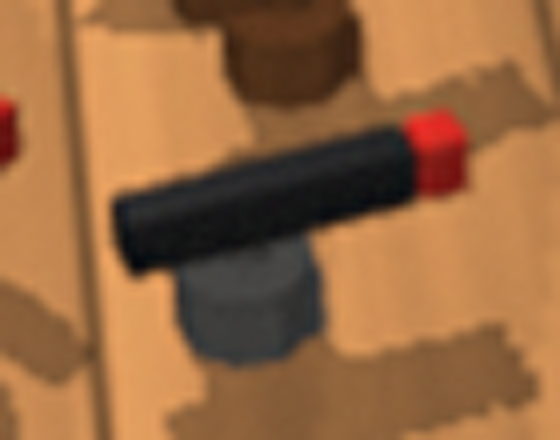

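```bash
python3 - <<'E'
from h import *
t=robot.get_image("top")
P=lambda x0,y0,f,u,v,z: ray(t,(x0+(u+.5)/f-.5,y0+(v+.5)/f-.5),z).round(1)
# lever top-face corners: tip mid, end mid
a=P(150,230,6,153,92,66);b=P(150,230,6,238,475,66);print("tip",a,"end",b,np.linalg.norm(a-b),np.arctan2(*(a-b)[1::-1]))
h=hsv(t);m=(h[...,2]<60);m[:230]=0;m[320:]=0;m[:,:150]=0;m[:,230:]=0
m2=((h[...,0]<6)|(h[...,0]>174))&(h[...,1]>190);m2[:230]=0;m2[320:]=0;m2[:,:150]=0;m2[:,230:]=0
c=np.array(np.argwhere(m|m2)[:,::-1],np.float32)
w=np.array([ray(t,p,63) for p in c])[:,:2].astype(np.float32)
r=cv2.minAreaRect(w);print(r, len(w))
for n,u,v,z in(("shafttop",196,303,77),("key",174,266,74),("fence bolt1",518,96,60),("fb2",536,503,60),("faceA",482,75,60),("faceB",497,550,60),("blankTL",314,118,48),("bTR",472,113,48),("bBR",470,542,48),("bBL",318,542,48)): print(n,P(270,190,5,u,v,z))
s=robot.state();from scipy.spatial.transform import Rotation as R
print(R.from_rotvec(s["ee_rot"]).as_matrix().round(3))
E
```

```text
tip [546.  302.2  66. ] end [423.3 269.4  66. ] 127.0083855499313 0.26121100352998383
((487.4325866699219, 275.1740417480469), (129.07623291015625, 44.79643630981445), 14.846305847167969) 854
shafttop [535.4  42.6  77. ]
key [550.1  51.2  74. ]
fence bolt1 [620.9 -83.7  60. ]
fb2 [460.9 -88.3  60. ]
faceA [629.3 -69.7  60. ]
faceB [442.8 -73.1  60. ]
blankTL [614.2  -3.8  48. ]
bTR [616.5 -66.7  48. ]
bBR [446.5 -64.   48. ]
bBL [446.2  -5.1  48. ]
[[ 0.443 -0.    -0.897]
 [ 0.897 -0.001  0.443]
 [-0.001 -1.     0.   ]]
```

Emit:
drive_tool:
  increments: "0.02 -0.022 -0.005 0.7; 0.045 -0.05 -0.01 1.5; 0.07 -0.08 -0.015 2.3; 0.095 -0.105 -0.02 3.1; 0.12 -0.13 -0.03 3.9; 0.145 -0.16 -0.035 4.7; 0.17 -0.185 -0.04 5.5; 0.19 -0.21 -0.045 6.2; 0.205 -0.225 -0.05 6.6; 0.213 -0.234 -0.05 6.87; 0.213 -0.234 -0.05 6.87; 0.213 -0.234 -0.05 6.87"
  claw: -1

```text
time: 1.3
tool_pos: [467.7, 281.1, 180.9]
ee_rot: [-1.076, -1.396, 1.397]
force: [-0.8, -0.2, 0.0]
opening: 0.998
```

```bash
python3 - <<'E'
from h import *
d=robot.get_image("wrist");cv2.imwrite("pics/w1.png",d["pixels"][:,:,::-1])
s=robot.state();print(s["time"],s["tool_pos"],s["joints"],s["ee_rot"])
E
```

```text
1.35 [467.17247194 281.75348216 180.98647368] [ 3.25156796e-01  1.66767809e-01  1.72973620e+00 -1.71777394e-04
  1.24549602e+00 -1.50491251e+00] [-1.07508715 -1.39722814  1.39798472]
```

View pics/w1.png

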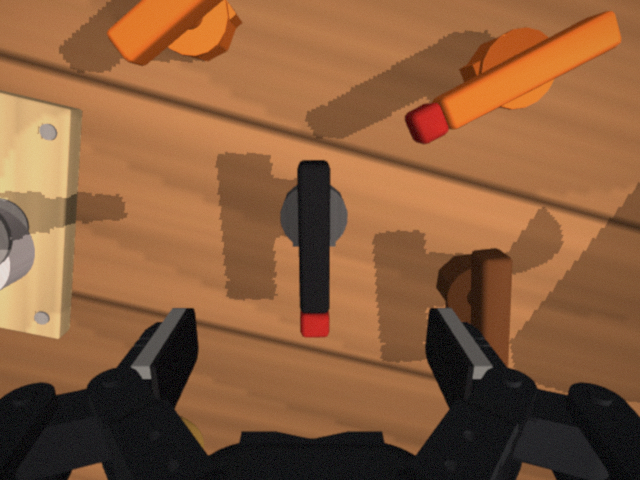

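```bash
python3 - <<'E'
from h import *
d=robot.get_image("wrist");h=hsv(d)
m=np.zeros((480,640),bool);sub=(slice(150,345),slice(270,360))
blk=(h[...,2]<60);red=((h[...,0]<6)|(h[...,0]>174))&(h[...,1]>190)
m[sub]=(blk|red)[sub]
m=m.astype(np.uint8)
n,l,s,c=cv2.connectedComponentsWithStats(m);i=1+np.argmax(s[1:,4]);m=l==i;print(s[i])
# centre line per row
ys=np.arange(165,335);xs=[np.argwhere(m[y])[:,0] for y in ys]
for y in range(160,340,10): 
    q=np.argwhere(m[y])[:,0]
    print(y,q.min() if len(q) else None,q.max() if len(q) else None,end="; ")
L=np.array([[np.median(x),y] for x,y in zip(xs,ys)])
p=np.polyfit(L[:,1],L[:,0],1)
g=lambda y:ray(d,(np.polyval(p,y),y),66)
a,b=g(s[i][1]-.5),g(s[i][1]+s[i][3]-.5)
print("\nend",a,"tip",b,np.linalg.norm(a-b),np.arctan2(b[1]-a[1],b[0]-a[0]))
u=(b-a)/np.linalg.norm(b-a);print("grip",a+45*u,b-85*u)
w1=ray(d,(301,200),66);w2=ray(d,(328,200),66);print(np.linalg.norm(w1-w2))
from scipy.spatial.transform import Rotation as R
M=R.from_rotvec(robot.state()["ee_rot"]).as_matrix();print(M.round(3),np.arctan2(M[1,0],M[0,0])-np.pi/2)
print(proj(d,robot.state()["tool_pos"]))
E
```

```text
[ 286  161   46  176 5298]
160 None None; 170 297 327; 180 297 327; 190 291 328; 200 296 328; 210 296 328; 220 296 328; 230 297 328; 240 297 328; 250 299 327; 260 299 327; 270 299 327; 280 299 327; 290 299 327; 300 300 327; 310 300 326; 320 300 327; 330 300 327; 
end [421.63651396 270.42252004  66.        ] tip [546.28492359 305.1029226   66.        ] 129.38298321107598 0.2713627243141929
grip [464.98980737 282.48452446  66.        ] [464.39536937 282.31913648  66.        ]
17.94425438720571
[[-0.257 -0.    -0.966]
 [ 0.966 -0.    -0.257]
 [-0.    -1.     0.   ]] 0.2604052694310057
[311.08409065 311.83178175]
```

Emit:
drive_tool:
  increments: "-0.001 0 -0.03 0.05; -0.002 0.0005 -0.06 0.05; -0.002 0.0005 -0.09 0.05; -0.002 0.0005 -0.115 0.05; -0.002 0.0005 -0.13 0.05; -0.002 0.0005 -0.14 0.05; -0.002 0.0005 -0.143 0.05; -0.002 0.0005 -0.143 0.05; -0.002 0.0005 -0.143 0.05"

```text
time: 2.15
tool_pos: [465.6, 283.3, 39.2]
ee_rot: [-1.072, -1.404, 1.402]
force: [0.8, -0.4, 0.6]
opening: 1.005
```

Emit:
drive_tool:
  increments: "0 0 0 0; 0 0 0 0; 0 0 0 0; 0 0 0 0; 0 0 0 0; 0 0 0 0; 0 0 0 0; 0 0 0 0; 0 0 0 0; 0 0 0 0; 0 0 0 0; 0 0 0 0"
  claw: 1

```text
time: 3.15
tool_pos: [465.8, 283.3, 39.5]
ee_rot: [-1.073, -1.404, 1.402]
force: [-1.0, -1.1, 5.8]
opening: 0.243
```

```bash
python3 - <<'E'
from h import *
d=robot.get_image("wrist");cv2.imwrite("pics/w2.png",d["pixels"][:,:,::-1])
print(robot.state())
E
```

```text
{'time': 3.2, 'joints': array([ 3.28843352e-01,  3.68694372e-01,  1.80920019e+00, -3.14040133e-04,
        9.61870403e-01, -1.50798005e+00]), 'dq': array([-0.0021428 , -0.00085782, -0.00145322,  0.00187261, -0.00105027,
       -0.00065967]), 'joint_efforts': array([ 1.63880177e-01, -4.33561778e+01, -2.62342948e+01,  9.79087595e-02,
       -5.26172128e-01,  1.77277392e-02]), 'tool_pos': array([465.75594836, 283.31402503,  39.51581777]), 'ee_rot': array([-1.07261073, -1.40404221,  1.40161354]), 'force': array([-0.49634415, -0.91867409,  5.77542296]), 'ft_torque': array([-0.12616459,  0.26095841,  0.00135127]), 'opening': 0.24615913272106515}
```

View pics/w2.png

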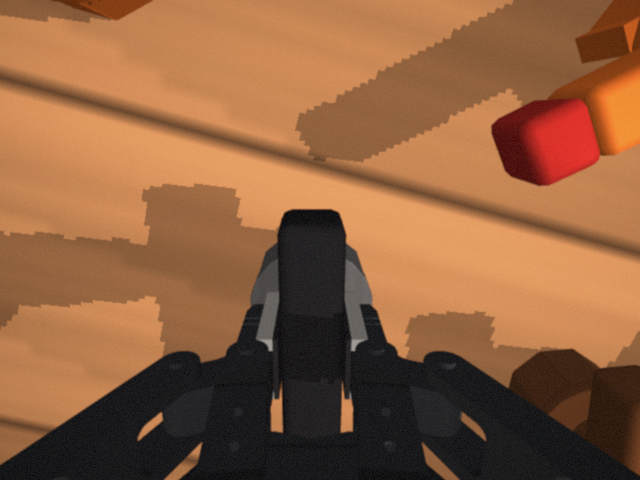

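Emit:
drive_tool:
  increments: "0 0 0.02 0; 0 0 0.05 0; 0 0 0.08 0; 0 0 0.105 0; 0 0 0.12 0; 0 0 0.125 0; 0 0 0.125 0; 0 0 0.125 0"

```text
time: 3.87
tool_pos: [465.0, 283.1, 163.2]
ee_rot: [-1.071, -1.402, 1.403]
force: [-0.3, 0.7, -3.1]
opening: 0.247
```

```bash
python3 - <<'E'
from h import *
d=robot.get_image("wrist");cv2.imwrite("pics/w3.png",d["pixels"][:,:,::-1])
g=d["pixels"][190:340,230:400,::-1].astype(float)*2.2;cv2.imwrite("pics/w3c.png",cv2.resize(np.clip(g,0,255).astype(np.uint8),None,fx=4,fy=4))
s=robot.state();print(s["tool_pos"],s["force"],s["ft_torque"],s["opening"])
s=robot.get_image("side");crop(s,230,350,120,210,6,"s3")
E
```

```text
[464.60252674 282.8957708  162.59477956] [-0.39642903 -0.79689068 -2.29450963] [ 0.04312159 -0.003244    0.01167706] 0.2443662997074338
```

View pics/w3c.png

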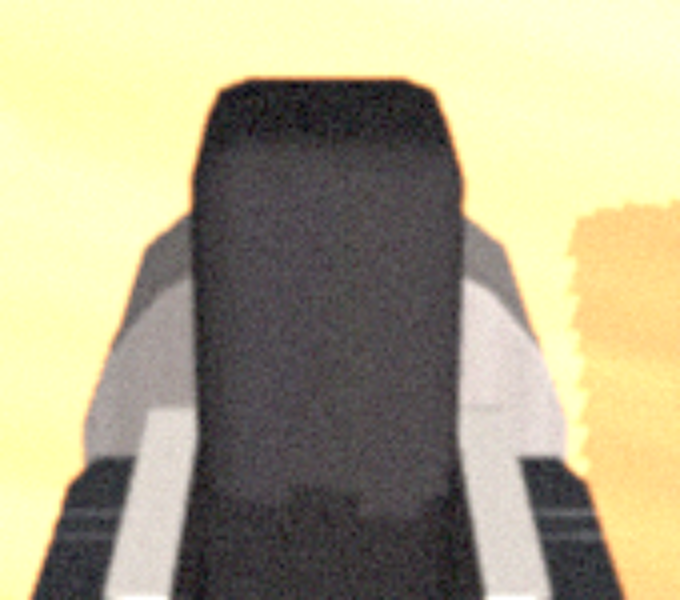

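View pics/s3.png

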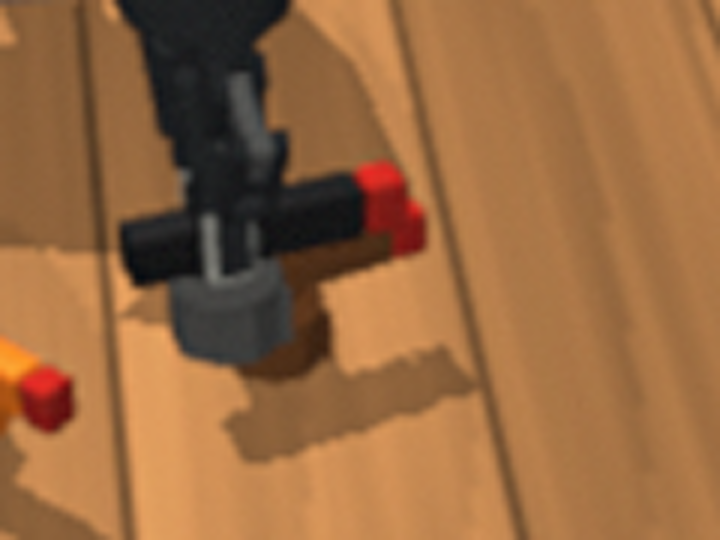

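```bash
python3 - <<'E'
from h import *
from scipy.spatial.transform import Rotation as R
d=robot.get_image("wrist");s=robot.state();tp=s["tool_pos"];M=R.from_rotvec(s["ee_rot"]).as_matrix()
for v,dz in((209.6,.5),(225.9,26.5)):
    X=ray(d,(311.4,v),tp[2]+dz);print(M.T@(X-tp))
T=d["world_from_camera"];print("cam in tool",M.T@(T[:3,3]-tp),(M.T@T[:3,:3]).round(3))
# predicted pixel for nominal end
for off in(43,45,47):
  print(off,[proj(d,tp+M@np.array([0,-h,off])) for h in(.5,26.5)])
E
```

```text
[ 0.59596274 -0.42993728 42.56170421]
[  0.57297944 -26.42796651  43.77278105]
cam in tool [   0.50046466 -142.20495294   77.02116305] [[ 1.    -0.001  0.001]
 [-0.001 -0.301  0.954]
 [-0.001 -0.954 -0.301]]
43 [array([309.78143981, 208.48851366]), array([309.52810414, 228.39869821])]
45 [array([309.76886444, 203.17529986]), array([309.51165784, 222.08755501])]
47 [array([309.75618395, 197.81767074]), array([309.4950455 , 215.71269752])]
```

Emit:
drive_tool:
  increments: "0.012 -0.02 0 0.3; 0.03 -0.05 0 0.6; 0.045 -0.08 0 0.9; 0.06 -0.11 0 1.3; 0.08 -0.14 0 1.7; 0.1 -0.17 0 2.1; 0.115 -0.195 0 2.4; 0.122 -0.21 0 2.53; 0.122 -0.21 0 2.53; 0.122 -0.21 0 2.53; 0.122 -0.21 0 2.53"

```text
time: 4.93
tool_pos: [585.6, 73.5, 161.3]
ee_rot: [-0.906, -1.586, 1.59]
force: [0.6, 0.8, -2.1]
opening: 0.246
```

```bash
python3 - <<'E'
from h import *
d=robot.get_image("wrist");cv2.imwrite("pics/w4.png",d["pixels"][:,:,::-1])
s=robot.state();print(s["tool_pos"],s["ee_rot"],s["force"])
E
```

```text
[585.63845966  73.83475545 161.62468765] [-0.90643558 -1.58651516  1.59031719] [-0.04801856  0.93027413 -3.189947  ]
```

View pics/w4.png

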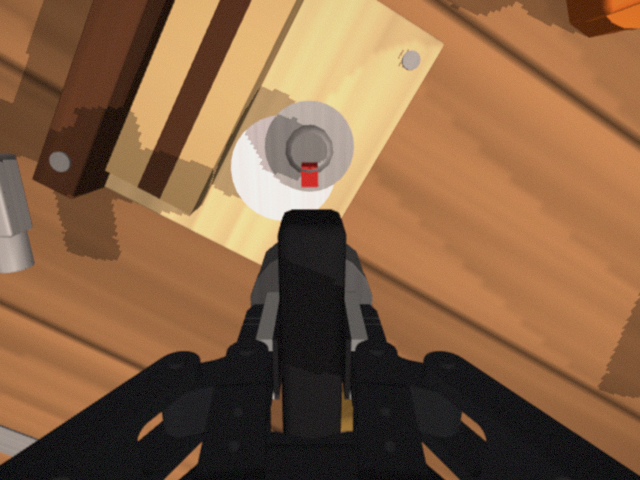

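```bash
python3 - <<'E'
from h import *
d=robot.get_image("wrist")
g=d["pixels"][90:230,240:390,::-1].astype(float)*1.3;cv2.imwrite("pics/w4c.png",cv2.resize(np.clip(g,0,255).astype(np.uint8),None,fx=5,fy=4.2 if 0 else 4))
np.save("w4.npy",d,allow_pickle=True)
E
```

```text
(no output)
```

View pics/w4c.png

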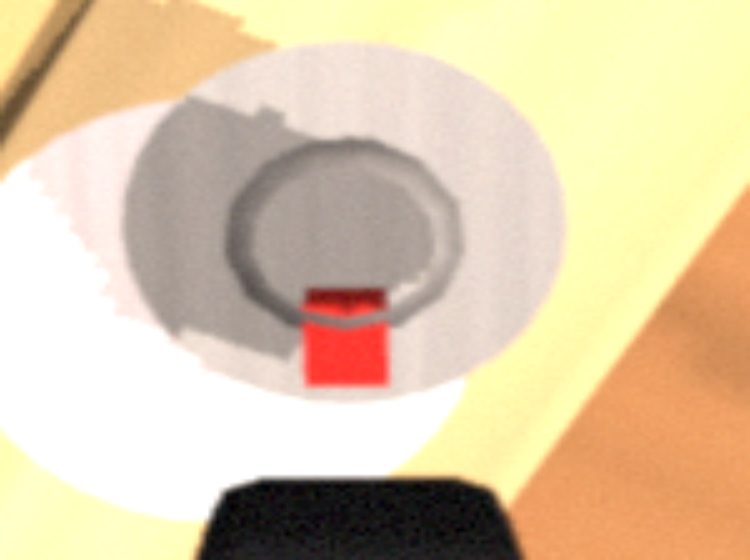

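```bash
python3 - <<'E'
from h import *
from scipy.spatial.transform import Rotation as R
d=np.load("w4.npy",allow_pickle=True).item();s=robot.state();tp=s["tool_pos"];M=R.from_rotvec(s["ee_rot"]).as_matrix()
f=lambda u,v,z:ray(d,(240+(u+.5)/5-.5,90+(v+.5)/4-.5),z)
for n,u,v,z in(("sh",345,222,52),("sh left",124,222,52),("sh right",566,222,52),("sh top",345,42,52),("sh bot",345,402,52),("rim",344.5,233,72),("rimL",226,233,72),("rimR",463,233,72),("keyend",346,385,74),("kL",304,350,74),("kR",388,350,74)):
    X=f(u,v,z);print(n,X.round(1),(M.T@(X-tp)).round(2))
print(np.arctan2(M[1,0],M[0,0])-np.pi/2)
T=robot.get_image("top");cv2.imwrite("pics/t4.png",T["pixels"][:,:,::-1]);S=robot.get_image("side");cv2.imwrite("pics/s4.png",S["pixels"][:,:,::-1])
# static-camera triangulation
E
```

```text
sh [536.9  44.   52. ] [ -1.12 110.04  57.03]
sh left [550.8  20.2  52. ] [-28.71 110.02  57.08]
sh right [522.9  67.8  52. ] [ 26.49 110.06  56.98]
sh top [513.9  30.6  52. ] [ -1.02 110.11  83.6 ]
sh bot [561.4  58.3  52. ] [ -1.22 109.97  28.63]
rim [536.9  44.1  72. ] [-1.07 90.04 57.06]
rimL [543.8  32.3  72. ] [-14.72  90.03  57.09]
rimR [530.   55.9  72. ] [12.59 90.05 57.04]
keyend [555.5  55.2  74. ] [-0.96 87.99 35.37]
kL [553.6  48.3  74. ] [-5.85 88.   40.52]
kR [548.6  56.8  74. ] [ 3.96 88.   40.5 ]
0.5321036552872398
```

Emit:
drive_tool:
  increments: "-0.01 -0.006 0 0; -0.025 -0.016 0 0; -0.038 -0.024 0 0; -0.046 -0.029 -0.005 0; -0.05 -0.0313 -0.015 0; -0.05 -0.0313 -0.025 0; -0.05 -0.0313 -0.035 0; -0.05 -0.0313 -0.038 0; -0.05 -0.0313 -0.038 0; -0.05 -0.0313 -0.038 0; -0.05 -0.0313 -0.038 0"

```text
time: 6.05
tool_pos: [536.6, 42.9, 124.6]
ee_rot: [-0.908, -1.588, 1.591]
force: [0.7, -0.1, -1.6]
opening: 0.247
```

```bash
python3 - <<'E'
from h import *
s=robot.state();print(s["tool_pos"],s["ee_rot"],s["force"])
S=robot.get_image("side");crop(S,260,370,190,290,7,"s5");T=robot.get_image("top");crop(T,260,360,190,300,5,"t5")
E
```

```text
[536.63602316  42.85045785 124.57221361] [-0.90767916 -1.58843988  1.59104377] [ 0.686288   -0.08075795 -1.63761087]
```

View pics/s5.png

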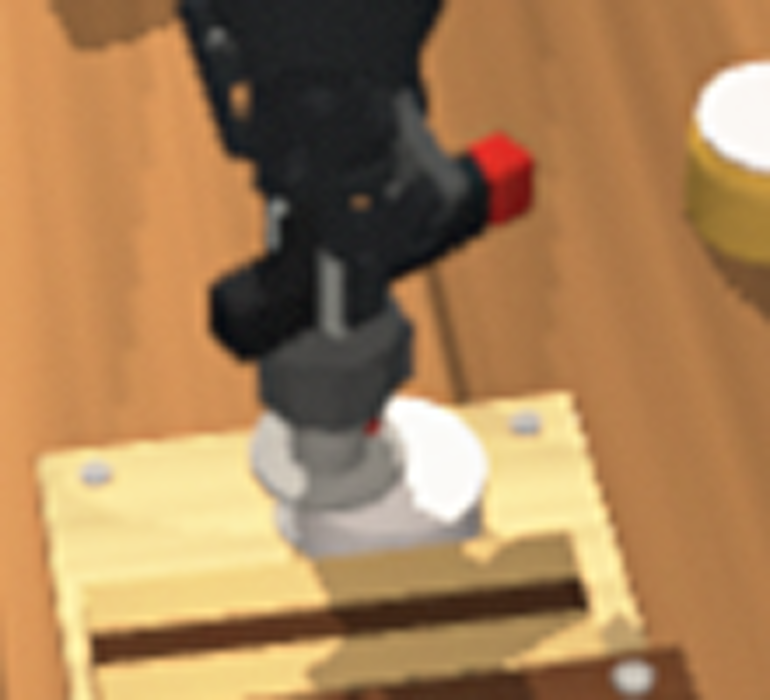

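View pics/t5.png

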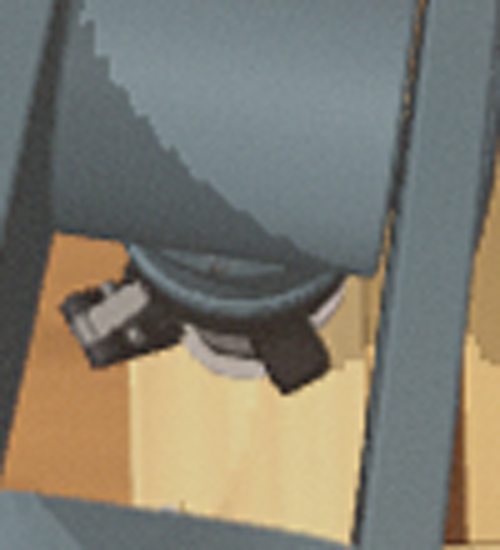

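```bash
python3 - <<'E'
from h import *
S=robot.get_image("side")
for c in((536.6,42.9),(536,43)):
  for z in(52,72,85,118):
    p=proj(S,(*c,z));q=(p-[260,190]+.5)*7-.5;k=S["world_from_camera"];dep=(k[:3,:3].T@(np.array([*c,z])-k[:3,3]))[2]
    print(c,z,q.round(1),"px/mm",487.7/dep*7)
im=cv2.imread("pics/s5.png").astype(int)
for r in (365,385,450,460,470): print(r,im[r,230:430:6].sum(1).tolist())
E
```

```text
(536.6, 42.9) 52 [325.1 455.5] px/mm 2.827107600482817
(536.6, 42.9) 72 [325.2 415.6] px/mm 2.860296313235974
(536.6, 42.9) 85 [325.4 389.1] px/mm 2.8822900544137324
(536.6, 42.9) 118 [325.7 320.1] px/mm 2.939669611845529
(536, 43) 52 [323.3 455.5] px/mm 2.82711781094793
(536, 43) 72 [323.5 415.5] px/mm 2.8603067648393496
(536, 43) 85 [323.6 389.1] px/mm 2.882300667366865
(536, 43) 118 [323.9 320. ] px/mm 2.9396806515629703
365 [426, 369, 323, 321, 284, 198, 167, 178, 185, 189, 197, 202, 208, 204, 200, 202, 204, 204, 206, 207, 206, 202, 195, 182, 172, 164, 146, 137, 139, 158, 224, 357, 422, 428]
385 [432, 437, 442, 437, 377, 247, 171, 165, 174, 176, 187, 195, 197, 195, 194, 194, 196, 186, 182, 179, 174, 175, 180, 182, 178, 171, 134, 128, 194, 300, 381, 414, 413, 412]
450 [617, 621, 622, 612, 586, 576, 578, 585, 590, 561, 453, 340, 323, 343, 356, 360, 363, 360, 353, 343, 317, 289, 299, 358, 399, 387, 380, 449, 540, 633, 731, 757, 753, 748]
460 [632, 633, 629, 601, 562, 576, 587, 588, 595, 581, 503, 391, 345, 338, 347, 354, 349, 341, 338, 320, 303, 301, 331, 379, 400, 396, 386, 436, 497, 586, 726, 759, 754, 750]
470 [642, 644, 639, 596, 525, 538, 578, 594, 592, 596, 586, 559, 477, 384, 342, 348, 351, 340, 333, 329, 342, 364, 387, 402, 402, 399, 391, 369, 392, 540, 743, 763, 756, 750]
```

```bash
python3 - <<'E'
from h import *
S=robot.get_image("side");g=S["pixels"].astype(float).mean(2)
print("cols",list(range(292,324)))
for r in range(236,262): print(r,g[r,292:324].astype(int).tolist())
E
```

```text
cols [292, 293, 294, 295, 296, 297, 298, 299, 300, 301, 302, 303, 304, 305, 306, 307, 308, 309, 310, 311, 312, 313, 314, 315, 316, 317, 318, 319, 320, 321, 322, 323]
236 [18, 22, 22, 21, 21, 17, 22, 21, 20, 17, 17, 22, 29, 57, 99, 122, 102, 63, 37, 50, 61, 68, 72, 71, 67, 59, 71, 118, 142, 133, 104, 87]
237 [13, 18, 21, 23, 19, 20, 20, 17, 18, 21, 32, 48, 57, 64, 86, 109, 106, 79, 61, 67, 71, 70, 72, 72, 64, 54, 57, 112, 143, 137, 114, 87]
238 [17, 19, 21, 19, 20, 16, 20, 21, 28, 43, 57, 69, 73, 71, 71, 84, 86, 76, 72, 71, 72, 70, 73, 70, 58, 49, 63, 113, 145, 140, 120, 91]
239 [43, 15, 16, 17, 19, 18, 25, 33, 52, 65, 70, 72, 73, 72, 70, 70, 70, 70, 71, 71, 71, 71, 70, 62, 52, 47, 69, 118, 143, 141, 126, 95]
240 [104, 55, 22, 21, 20, 24, 41, 56, 66, 73, 74, 72, 72, 70, 72, 71, 70, 72, 71, 72, 72, 67, 61, 50, 47, 49, 71, 117, 143, 141, 130, 103]
241 [138, 105, 61, 58, 59, 48, 54, 64, 67, 69, 70, 70, 71, 71, 70, 71, 72, 74, 72, 67, 64, 60, 54, 48, 45, 49, 70, 116, 142, 141, 134, 109]
242 [147, 138, 126, 123, 101, 62, 55, 60, 61, 62, 64, 66, 67, 66, 66, 66, 67, 66, 65, 63, 57, 57, 56, 4
[... 2315 characters left out ...]
 120, 156, 240, 254, 251, 249, 249, 249]
258 [216, 215, 216, 210, 178, 163, 187, 198, 196, 197, 199, 170, 128, 126, 127, 125, 127, 131, 135, 134, 133, 131, 128, 124, 121, 167, 242, 254, 251, 249, 249, 249]
259 [214, 213, 214, 214, 205, 172, 161, 185, 196, 200, 200, 172, 132, 130, 132, 132, 134, 134, 134, 133, 130, 131, 125, 126, 152, 180, 219, 246, 251, 250, 249, 249]
260 [212, 212, 212, 213, 213, 196, 161, 157, 172, 190, 183, 149, 129, 131, 134, 136, 135, 133, 132, 130, 127, 118, 126, 155, 183, 188, 193, 238, 252, 250, 249, 249]
261 [212, 212, 210, 212, 213, 212, 198, 177, 156, 157, 144, 126, 127, 132, 132, 131, 128, 126, 123, 123, 128, 135, 155, 184, 191, 188, 190, 238, 254, 252, 250, 249]
```

Emit:
drive_tool:
  increments: "-0.0018 -0.0007 0 0; -0.0018 -0.0007 -0.002 0; -0.0018 -0.0007 -0.005 0; -0.0018 -0.0007 -0.008 0; -0.0018 -0.0007 -0.01 0; -0.0018 -0.0007 -0.01 0; -0.0018 -0.0007 -0.01 0"

```text
time: 6.83
tool_pos: [534.4, 42.0, 114.5]
ee_rot: [-0.907, -1.588, 1.591]
force: [-0.5, 0.2, -2.5]
opening: 0.244
```

```bash
python3 - <<'E'
from h import *
s=robot.state();print(s["tool_pos"],s["ee_rot"],s["force"],s["ft_torque"])
S=robot.get_image("side");crop(S,260,370,190,290,7,"s6");g=S["pixels"].astype(float).mean(2)
for r in range(244,262): print(r,g[r,292:324].astype(int).tolist())
E
```

```text
[534.44326862  42.01139702 114.45445059] [-0.90748112 -1.58803421  1.59095001] [-0.45006113  0.22067589 -2.53901727] [-0.03764585 -0.0351846   0.01883432]
244 [96, 44, 33, 36, 38, 49, 58, 67, 71, 73, 72, 71, 71, 70, 71, 72, 72, 71, 71, 68, 61, 55, 49, 47, 48, 66, 117, 144, 140, 138, 140, 129]
245 [136, 109, 110, 100, 65, 57, 58, 63, 67, 66, 68, 70, 71, 70, 72, 72, 69, 65, 63, 61, 55, 51, 48, 44, 47, 66, 118, 142, 138, 136, 137, 132]
246 [146, 142, 145, 124, 74, 57, 58, 58, 61, 59, 64, 67, 66, 66, 68, 66, 64, 61, 56, 56, 57, 55, 47, 39, 41, 68, 137, 163, 148, 138, 132, 129]
247 [146, 148, 149, 123, 71, 57, 57, 58, 60, 62, 64, 64, 65, 64, 64, 62, 59, 58, 57, 58, 61, 56, 44, 41, 69, 128, 215, 243, 231, 196, 159, 141]
248 [146, 146, 147, 122, 71, 56, 58, 58, 61, 65, 65, 65, 65, 66, 66, 63, 59, 59, 59, 60, 59, 56, 42, 84, 190, 244, 253, 255, 254, 249, 240, 223]
249 [144, 145, 145, 120, 70, 53, 56, 58, 63, 65, 65, 65, 65, 66, 65, 62, 59, 60, 59, 61, 61, 52, 54, 138, 244, 255, 253, 251, 251, 252, 254, 253]
250 [143, 143, 145, 129, 92, 57, 51, 57, 61, 66, 65, 66, 65, 66, 66, 63, 60, 59, 60, 
[... 1116 characters left out ...]
 120, 155, 240, 254, 251, 249, 249, 249]
258 [215, 216, 215, 210, 178, 162, 188, 182, 150, 129, 131, 131, 130, 129, 127, 126, 126, 132, 134, 134, 135, 132, 131, 122, 121, 166, 243, 254, 251, 250, 249, 249]
259 [214, 213, 214, 215, 206, 171, 162, 177, 153, 130, 132, 133, 133, 132, 131, 133, 134, 135, 134, 133, 131, 130, 126, 126, 151, 184, 242, 254, 252, 250, 249, 249]
260 [212, 213, 212, 213, 214, 196, 162, 152, 139, 128, 130, 132, 131, 132, 134, 135, 134, 133, 131, 130, 127, 119, 125, 155, 182, 191, 217, 232, 245, 251, 250, 249]
261 [212, 212, 212, 212, 213, 211, 202, 176, 144, 127, 122, 125, 130, 131, 133, 130, 128, 126, 124, 122, 128, 136, 155, 183, 192, 188, 189, 190, 216, 245, 251, 249]
```

View pics/s6.png

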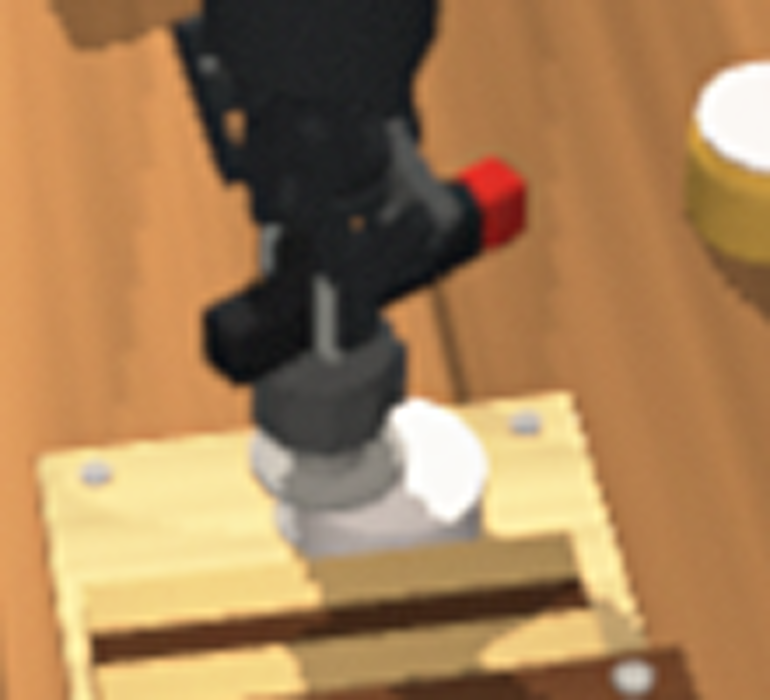

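Emit:
drive_tool:
  increments: "0 0 -0.002 0; 0 0 -0.004 0; 0 0 -0.006 0; 0 0 -0.008 0; 0 0 -0.01 0; 0 0 -0.01 0"

```text
time: 7.38
tool_pos: [535.0, 42.3, 104.4]
ee_rot: [-0.909, -1.589, 1.59]
force: [3.4, 3.4, -4.6]
opening: 0.249
```

Emit:
drive_tool:
  increments: "0.0006 0.0005 -0.002 0; 0.0006 0.0005 -0.004 0; 0.0006 0.0005 -0.006 0; 0.0006 0.0005 -0.008 0; 0.0006 0.0005 -0.01 0; 0.0006 0.0005 -0.011 0; 0.0006 0.0005 -0.011 0; 0.0006 0.0005 -0.011 0"

```text
time: 8.05
tool_pos: [535.4, 42.8, 93.2]
ee_rot: [-0.908, -1.589, 1.59]
force: [1.3, 0.7, -2.7]
opening: 0.243
```

Emit:
drive_tool:
  increments: "0 0 -0.001 0; 0 0 -0.002 0; 0 0 -0.003 0; 0 0 -0.004 0; 0 0 -0.004 0; 0 0 -0.004 0"

```text
time: 8.55
tool_pos: [535.8, 42.6, 91.5]
ee_rot: [-0.909, -1.589, 1.591]
force: [-7.0, 0.2, 15.3]
opening: 0.241
```

```bash
python3 - <<'E'
from h import *
s=robot.state();print(s["tool_pos"],s["joints"],s["force"],s["ft_torque"])
S=robot.get_image("side");crop(S,260,370,190,290,7,"s7")
E
```

```text
[535.78633743  42.581127    91.46269042] [-1.41048411e-01  2.69960817e-01  1.80980376e+00 -1.15000858e-03
  1.06185832e+00 -2.24407802e+00] [-7.00269826  0.19158968 15.3317951 ] [0.32385795 1.38724866 0.0657067 ]
```

View pics/s7.png

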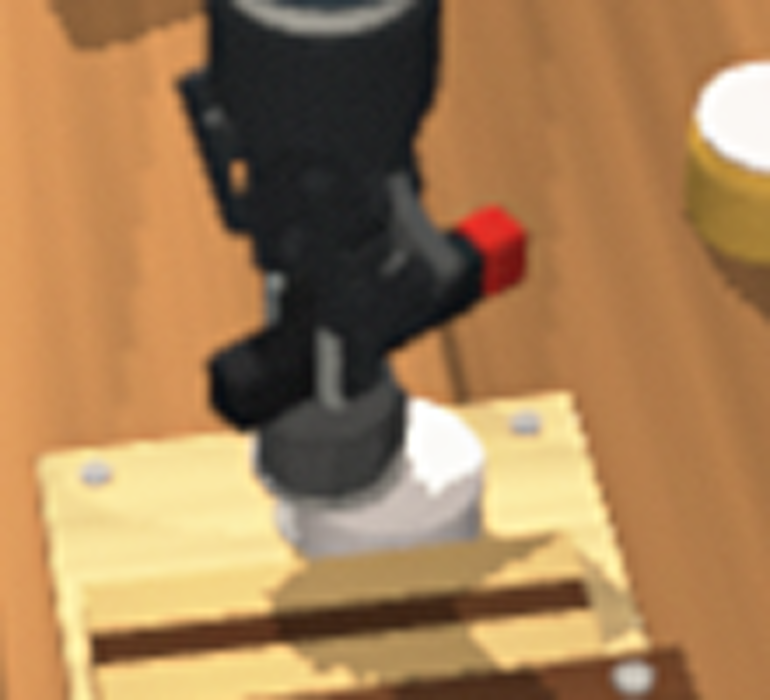

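Emit:
drive_tool:
  increments: "0 0.0001 -0.001 -0.5; 0 0.0002 -0.001 -1.2; -0.0001 0.0004 -0.001 -2; -0.0001 0.0006 -0.001 -2.8; -0.0002 0.0008 -0.001 -3.6; -0.0002 0.001 -0.001 -4.4; -0.0003 0.0012 -0.001 -5.2; -0.0003 0.0013 -0.001 -6; -0.0003 0.0013 -0.001 -6; -0.0003 0.0013 -0.001 -6"

```text
time: 9.43
tool_pos: [535.7, 44.7, 91.5]
ee_rot: [-1.252, -1.139, 1.138]
force: [-3.7, 2.4, 5.0]
opening: 0.248
```

```bash
python3 - <<'E'
from h import *
s=robot.state();print(s["tool_pos"],s["joints"],s["force"],s["ft_torque"])
S=robot.get_image("side");crop(S,260,370,190,290,7,"s8")
E
```

```text
[535.66475758  44.65831652  91.47815042] [-1.37980512e-01  2.69982762e-01  1.80973728e+00  3.98048089e-04
  1.06212820e+00 -1.61338606e+00] [-3.68533428  2.35111988  5.03473303] [0.78903049 0.47615844 0.08477394]
```

View pics/s8.png

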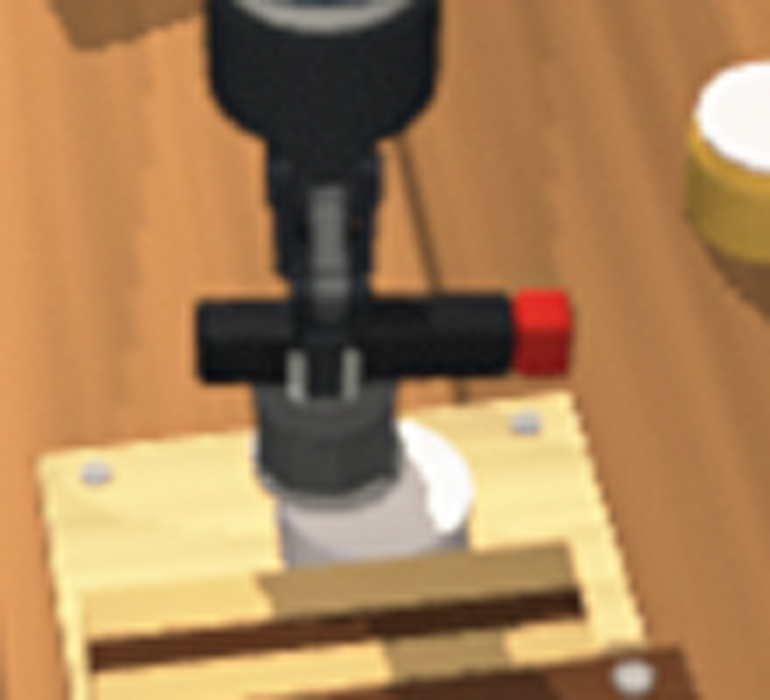

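Emit:
drive_tool:
  increments: "0 0.0001 -0.001 -0.5; 0 0.0002 -0.001 -1.2; 0 0.0004 -0.001 -2; 0 0.0006 -0.001 -2.8; 0.0001 0.0008 -0.001 -3.6; 0.0002 0.001 -0.001 -4.4; 0.0002 0.001 -0.001 -5.2; 0.0003 0.001 -0.001 -5.7; 0.0003 0.001 -0.001 -5.7; 0.0003 0.001 -0.001 -5.7"

```text
time: 10.32
tool_pos: [537.2, 46.0, 91.5]
ee_rot: [-1.46, -0.69, 0.685]
force: [0.9, 4.3, 3.1]
opening: 0.242
```

```bash
python3 - <<'E'
from h import *
s=robot.state();print(s["tool_pos"],s["joints"],s["force"],s["ft_torque"])
S=robot.get_image("side");crop(S,260,370,190,290,7,"s9")
E
```

```text
[537.18216804  46.03604482  91.48645721] [-1.35508527e-01  2.71248331e-01  1.80809109e+00  1.38145918e-03
  1.05953315e+00 -1.01692185e+00] [0.92181756 4.26116312 3.05443537] [ 0.78352619 -0.47381016  0.35630808]
```

View pics/s9.png

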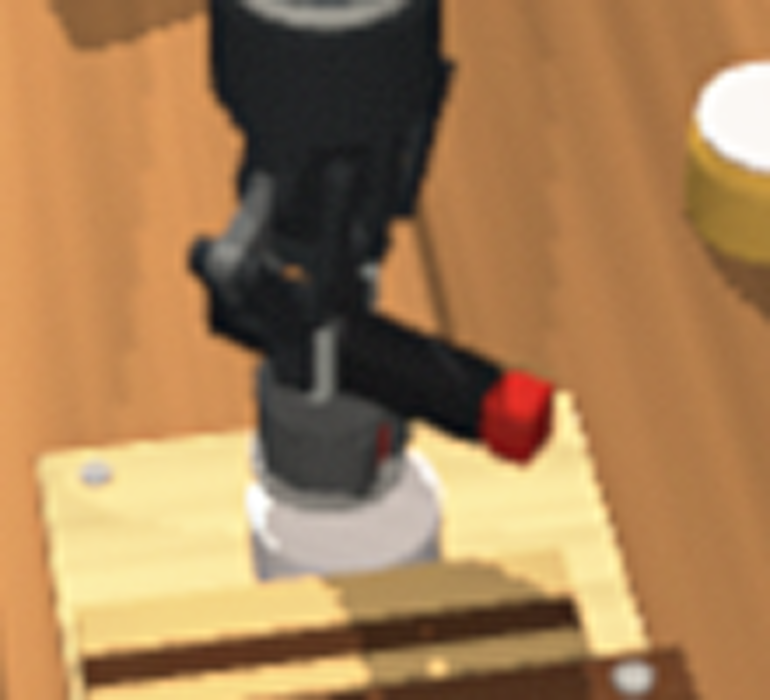

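Emit:
drive_tool:
  increments: "0 0 -0.001 -0.4; 0.0001 0.0001 -0.001 -0.8; 0.0001 0.0001 -0.001 -1.2; 0.0001 0.0001 -0.001 -1.5; 0.0001 0.0001 -0.001 -1.5; 0.0001 0.0001 -0.001 -1.5"

```text
time: 10.87
tool_pos: [538.0, 46.2, 91.5]
ee_rot: [-1.497, -0.573, 0.566]
force: [0.8, 3.2, 5.8]
opening: 0.246
```

```bash
python3 - <<'E'
from h import *
s=robot.state();print(s["tool_pos"],s["joints"],s["force"],s["ft_torque"],s["joint_efforts"])
E
```

```text
[538.04992205  46.22340306  91.45613239] [-1.34429699e-01  2.72004470e-01  1.80719616e+00  4.26878795e-04
  1.05779735e+00 -8.62097325e-01] [0.81255462 3.19872532 5.80474392] [ 0.53542824 -0.17717406  1.27529437] [ -3.04527663 -40.17097592 -26.82561994  -0.33108006   0.13128969
   1.32315103]
```

Emit:
drive_tool:
  increments: "0 0 -0.001 -0.4; 0 0 -0.001 -0.8; 0 0 -0.001 -1; 0 0 -0.001 -1; 0 0 -0.001 -1"

```text
time: 11.28
tool_pos: [538.7, 45.9, 91.5]
ee_rot: [-1.519, -0.497, 0.49]
force: [-0.3, 1.5, 6.9]
opening: 0.244
```

```bash
python3 - <<'E'
from h import *
s=robot.state();print(s["tool_pos"],s["joints"],s["force"],s["ft_torque"])
S=robot.get_image("side");crop(S,250,370,190,310,6,"s10")
E
```

```text
[538.66889859  45.86815794  91.51021485] [-0.13336295  0.27243408  1.80651871 -0.00256968  1.0564024  -0.76200736] [-0.34383795  1.53899626  6.93476438] [ 0.19180698 -0.02517094  2.5596543 ]
```

View pics/s10.png

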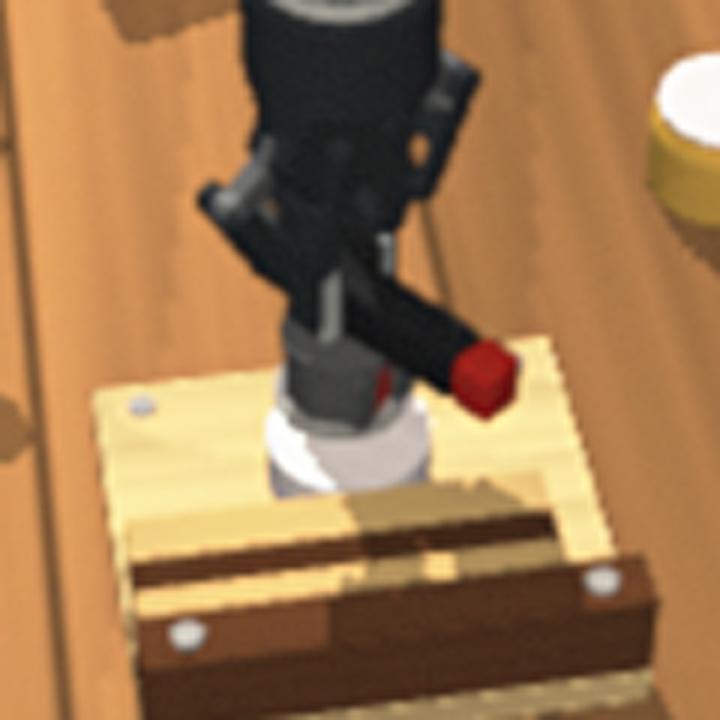

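Emit:
drive_tool:
  increments: "0 0 0 0; 0 0 0 0; 0 0 0 0; 0 0 0 0; 0 0 0 0; 0 0 0 0; 0 0 0 0; 0 0 0 0; 0 0 0 0; 0 0 0 0"
  claw: -0.2

```text
time: 12.17
tool_pos: [538.7, 45.8, 91.5]
ee_rot: [-1.519, -0.497, 0.49]
force: [-0.8, 0.1, -0.1]
opening: 0.601
```

Emit:
drive_tool:
  increments: "0 0 0.01 0; 0 0 0.03 0; 0 0 0.06 0; 0 0 0.09 0; -0.01 0.01 0.12 0; -0.03 0.03 0.13 0; -0.06 0.06 0.13 0; -0.09 0.09 0.13 0; -0.12 0.12 0.13 0; -0.15 0.15 0.13 0; -0.17 0.18 0.13 0; -0.17 0.18 0.13 0; -0.17 0.18 0.13 0"

```text
time: 13.25
tool_pos: [367.7, 227.4, 222.4]
ee_rot: [-1.518, -0.502, 0.492]
force: [0.1, -1.2, 0.4]
opening: 0.597
```

```bash
python3 - <<'E'
from h import *
s=robot.state();print(s["tool_pos"],s["force"],s["opening"])
S=robot.get_image("side");crop(S,250,370,190,310,6,"s11");T=robot.get_image("top");crop(T,270,400,190,310,5,"t11");cv2.imwrite("pics/t11f.png",T["pixels"][:,:,::-1])
E
```

```text
[367.66801    227.35353485 222.44745789] [ 0.07785109 -1.18083515  0.41159138] 0.5972116591179712
```

View pics/s11.png

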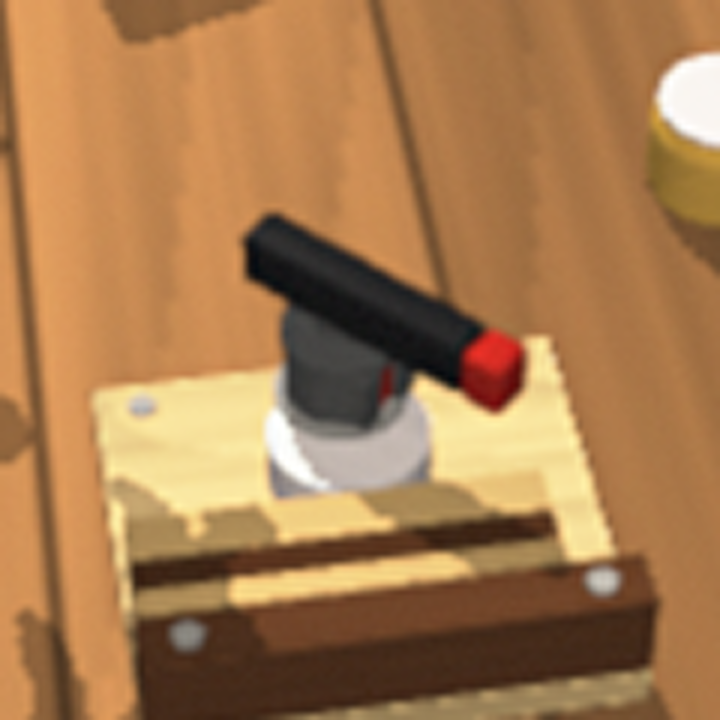

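View pics/t11.png

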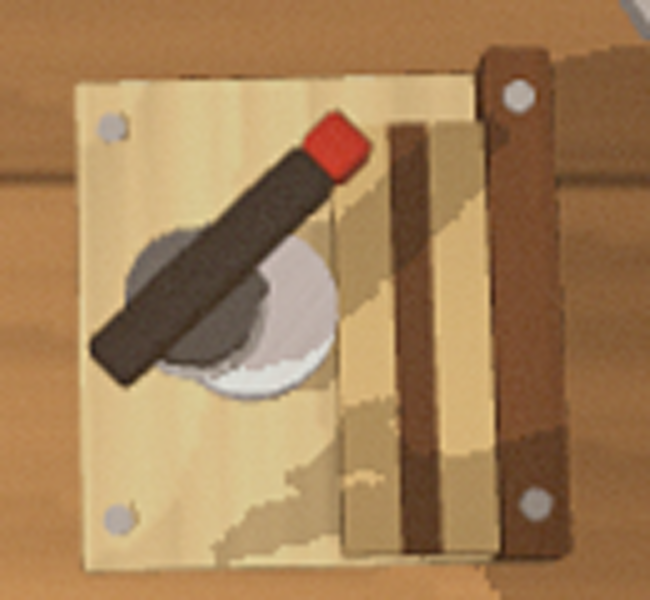

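```bash
python3 - <<'E'
from h import *
T=robot.get_image("top")
P=lambda u,v,z: ray(T,(270+(u+.5)/5-.5,190+(v+.5)/5-.5),z)[:2]
A=P(482,75,60);B=P(497,550,60);fn=np.arctan2(*(A-B)[::-1])-np.pi/2;print("fence normal dir",fn)
for z in(44,50):
  print(z,[P(*q,z).round(1) for q in((214,258),(251,313),(340,310),(337,310))])
print("blank edges",P(342,340,48),P(491,340,48),P(389,126,48),P(405,550,48))
a=P(337,130,118);b=P(118,365,118);d=a-b;print("lever",a,b,np.linalg.norm(d),np.arctan2(d[1],d[0]),"axis",b+45*d/np.linalg.norm(d))
sh=P(196,303,77);print(sh)
for z in(44,50):
  for q in((214,258),(251,313)):
    c=P(*q,z)-sh;print(np.linalg.norm(c),np.arctan2(c[1],c[0])-fn)
E
```

```text
fence normal dir -1.5522680172350194
44 [array([558.2,  35.8]), array([536.3,  21. ]), array([537.6, -14.1]), array([537.6, -12.9])]
50 [array([557.2,  35.8]), array([535.4,  21.1]), array([536.8, -13.8]), array([536.8, -12.6])]
blank edges [525.16577443 -14.64758019] [525.46262629 -73.1193842 ] [611.10420847 -33.64718825] [443.28499178 -38.76616629]
lever [594.55436802  -9.62237948] [506.35064768  70.77154845] 119.34437534878003 -0.7391091803623511 axis [539.60874974  40.45820736]
[535.35297328  42.59829633]
23.836644544664633 1.261275488265511
21.570511251048686 0.02327715754827797
22.90477368714678 1.249305924979358
21.462263244172465 -0.01600266281728535
```

```bash
python3 - <<'E'
from station import robot
print(robot.job_done(), robot.state()["time"])
E
```

```text
the job is handed in; nothing more can be done
the job is handed in; nothing more can be done
```

The lever is on the shaft with its keyway over the red key, the clamp is swung shut and the gripper has let go. I handed the job in at about 13.4 s of the 58 s allowed.

**Fitting:** I gripped the black lever across its bar, lined it up with the key using the wrist and side cameras, and pushed it down until a contact force of about 15 N. The tool height then was 91.5 mm. That is the shoulder's 52 mm plus the 39.5 mm it read when gripped on the table, so the hub was on the shoulder.

**Swinging:** I turned it about 1.4 rad clockwise in steps until the torque rose to 2.6 N m, taken as the end stop. The tool height stayed at 91.5 mm throughout. I then opened the gripper and moved the arm clear.

Last checks, from the top and side pictures:
- **Cam:** it points at the fence to within about 0.02 rad and reaches about 56 mm, so its angle is about 1.38 rad.
- **Blank:** it lies against the fence, parallel to about 0.01 rad.
- **Lever:** it lies along the key to about 0.02 rad. The side view shows the hub resting on the shoulder, with the key in the keyway.
- **Other things:** the arm never went near the glue bottle, the wax tin or the hammer. I did not re-measure their positions.

Two readings disagreed:
- **Lever position:** the hand-picked points in the top view put the lever's axis about 4.8 mm from the shaft's. They also make the bar 119 mm long instead of 130 mm, so I discounted them. The bore's fit on the shaft allows only about 1.2 mm.
- **Wrist camera:** it placed the hub about 1.5 to 2 mm off from the side camera before insertion. I split the difference, and the small side forces during insertion guided the rest.

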